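# Put the garlic away in the sliding-lid keeper

## Task

Put the bulb of garlic from the chopping board away in the wooden garlic keeper. Lift the pull end of its sliding lid over the stop lip, slide the lid out of its grooves and lay it aside; lower the garlic onto the keeper's floor without dropping it, then slide the lid fully home again so that its front end lies flat behind the lip. Leave everything else where it is.

Things in the scene. Friction and masses are not known exactly. Their poses are not given: they have to be found in the camera images.
- keeper: Open-topped wooden box on rubber feet, loose but heavy (1.4 kg), 150 long (its x) x 108 wide (y) x 84 mm high at the rear, sides 74 mm high further forward. Origin centre of its underside, x to its rear, z up; its front (-x) faces roughly towards the robot. Inside 134 x 96 mm. A runner 7 mm wide along each side carries the lid, its top 66 mm above the origin.
- floor (a point): Centre of the keeper's inner floor, 9 mm above its origin, axes as the keeper's.
- strips (a point): In the keeper: between the front ends of the two retaining strips over the lid's rear part, at their underside (x 22, y 0, z 78 mm from its origin; axes alike). They run from here 45 mm to the rear wall, with 80 mm open between them; the groove under them is 12 mm high for the 6 mm lid. Once the lid has slid out (-x) about 50 mm it is free of them and can be lifted away; it goes back the same way.
- lip (a point): Middle of the stop lip, the top of the keeper's 8 mm thick front wall: x -71, y 0, z 74 mm from its origin, axes alike; 8 mm above the runners. Lifting the lid level is not enough to pass it: its front end must be tilted up (about 0.075 rad), then slid out towards -x along its own tilted plane.
- lid: Flat wooden sliding lid, 130 long (its x) x 92 wide (y) x 6 mm thick (rear 18 mm thinned to 4), loose, 0.11 kg, 2 mm of play all round in the keeper. Origin centre of its underside, x to its rear, z up. At the start and when home its origin is at x 0, y 0, z 66 mm in the keeper's frame, axes alike.
- pull (a point): Middle of the lid's dark wooden pull: a bar 44 mm long (along the lid's x), 14 mm wide (y) and 24 mm high standing on the lid's top; the point is 30 mm before the lid's origin (-x) and 18 mm above its underside. Axes as the lid's. Grip it across its 14 mm width.
- garlic: Whitish bulb of garlic, 53x52x52 mm, about 30 g, lying on the board; origin under its centre, z up.
- wall_unit_left: Wall cupboard over the rear left of the worktop, fixed: its front is at x = 0.63 m, its underside at z = 0.48 m, from y = -0.18 m to the left; keep the wrist before or below it. Under it the worktop (z = 0) begins at x = 0.38 m and ends on the left at a tall panel at y = 0.34 m.
- bulb (a point): Middle of the bulb, 26 mm above the garlic's origin.
- board: Thin pale wooden chopping board laid over the front left of the cold hob, fixed: 293 (x) x 450 (y) x 11 mm; origin centre of its underside, which is 5 mm above the worktop, so its top is at z = 16 mm. A wooden spoon lies on its right end, 0.14 m and more to the right (-y) of its centre. The worktop left of it (y above -0.19 m) is at z = 0; the glass hob under it is at z = 5 mm.
- lemon: Yellow lemon, 72x57x58 mm; origin under its centre. To be left alone.
- spice_jar: Small glass spice jar with a gold cap, 42 mm across, 96 mm tall, upright; origin centre of its underside, z up. To be left alone.
- tin: Food tin, 76 mm across, 110 mm tall, upright; origin centre of its underside, z up. To be left alone.
- salt: Small glass salt shaker with a grey top, 44 mm across, 90 mm tall, upright; origin centre of its underside, z up. To be left alone.
- mug: Orange mug, 81 mm across, 101 mm tall, with its handle 113 mm; origin near the centre of its underside, z up. To be left alone.
- keys: Flat bunch of keys, 110x121 mm, 8 mm thick; origin under its centre. To be left alone.

How it is judged (in metres and radians):
On the way, in this order (a step that is already met when the one before it is completed fails the run):
1. the lid is drawn clear of the keeper ((x of lid in the frame of keeper below -0.12 m or x of lid in the frame of keeper above 0.12 m or y of lid in the frame of keeper below -0.1 m or y of lid in the frame of keeper above 0.1 m or z of lid in the frame of keeper above 0.1 m)), for 0.1 s.
2. the garlic is lowered to within 22 mm of the keeper's floor while still held (x of bulb in the frame of keeper between -0.067 and 0.067 m and y of bulb in the frame of keeper between -0.048 and 0.048 m and z of bulb in the frame of keeper between 0 and 0.057 m and contact force between the fingers and garlic above 0.3 N), for 0.05 s.
3. the garlic is let go and lies inside, the lid still off (x of bulb in the frame of keeper between -0.067 and 0.067 m and y of bulb in the frame of keeper between -0.048 and 0.048 m and z of bulb in the frame of keeper between 0 and 0.066 m and contact force between the fingers and garlic below 0.05 N and linear speed of garlic below 0.05 m/s and (x of lid in the frame of keeper below -0.12 m or x of lid in the frame of keeper above 0.12 m or y of lid in the frame of keeper below -0.1 m or y of lid in the frame of keeper above 0.1 m or z of lid in the frame of keeper above 0.1 m)), for 0.1 s.
At the end, for the whole second after the job is handed in: The garlic lies inside the keeper and the lid is home: its origin within 6 mm along and 5 mm across of its closed place, within 3 mm of its height and lying flat (within 0.03 rad) on the runners behind the lip; the keeper stands level, everything is at rest (x of bulb in the frame of keeper between -0.067 and 0.067 m and y of bulb in the frame of keeper between -0.048 and 0.048 m and z of bulb in the frame of keeper between 0 and 0.066 m and x of lid in the frame of keeper between -0.006 and 0.006 m and y of lid in the frame of keeper between -0.005 and 0.005 m and z of lid in the frame of keeper between 0.063 and 0.069 m and angle between the z axis of lid and the z axis of keeper, either way round below 0.03 rad and angle between the x axis of lid and the x axis of keeper, either way round below 0.08 rad and angle between keeper's own z axis and vertical below 0.03 rad and linear speed of each of lid, garlic, keeper below 0.02 m/s); the robot touches nothing.
It fails at once if the tin, salt shaker or mug is pushed more than 30 mm or tipped over (distance of any of tin, salt, mug from where it was at the start of the episode above 0.03 m or angle between any of tin, salt, mug's own z axis and vertical above 0.35 rad).
It fails at once if the spice jar is pushed more than 30 mm or tipped over (distance of spice_jar from where it was at the start of the episode above 0.03 m or angle between spice_jar's own z axis and vertical above 0.35 rad).
It fails at once if the lemon is pushed more than 30 mm away (distance of lemon from where it was at the start of the episode above 0.03 m).
It fails at once if the keys are pushed more than 30 mm away (distance of keys from where it was at the start of the episode above 0.03 m).
It fails at once if the keeper itself is shoved more than 50 mm or tipped (distance of keeper from where it was at the start of the episode above 0.05 m or angle between keeper's own z axis and vertical above 0.2 rad).
It also fails if it takes over 69 s, if anything falls off the work surface, if the arm or the gripper's body presses on something with over 40 N, if the wrist force passes 120 N, or if a joint passes its speed limit or range.

## Robot

A 6-joint arm with a two-finger parallel gripper is mounted at the origin on a cart in front of the work surface, level with it; the furniture and walls round the work are solid. World frame = base frame: x ahead of the robot, y to its left, z up, the work surface at z = 0. Lengths are in mm, angles in rad, forces in N, time in s.
With the tool pointing down it reaches from about 350 to 975 mm from the base axis. Payload 7.1 kg.
Tool frame: the origin (TCP) lies at the centre of the arm's flange, where the gripper is bolted on; the fingertips stand 182 mm ahead of it and the grasp point (between the pads) lies 163 mm ahead of it; z points along the fingers, y is the line along which they close (so a half turn about z gives the same grasp; the last joint's range is limited). The gripper opens to 88 mm and grips with 3 to 60 N. Pads are 20 mm wide; open, the fingers measure 115 mm over their backs; the gripper's body (75 mm by 178 mm) begins 61 mm behind the grasp point.
Start: joints at [1.145, 0.423, 1.63, -0, 1.089, -0.019], TCP at [247.263, 573.992, 404.675] pointing down, gripper open.
Joint ranges: [-3, 3], [-0.9, 2.11], [0.09, 2.58], [-1.31, 4.45], [0.11, 2.69], [-2.54, 2.54]. Speed limits (rad/s): [2.39, 2.39, 3.01, 3.14, 3.14, 3.14].

## Interface

Orientations are given as a rotation vector (axis times angle).
In Python, from workcell import readout, get_image, ctrl gives the robot as it stands.
- The arm moves only by the tool step_arm, never from a script. Its argument "targets" is a list that holds one entry, the list of rows, each a list of 7 numbers: the shift along the world's x, y, z as a fraction of full scale, then the turn, a rotation vector about the world's x, y, z as a fraction of full scale, then the opening, from 0 (shut) to 1 (fully open). In form: [[[dx, dy, dz, wx, wy, wz, claw], ...]]. A call has exactly 5 rows; each row shifts and turns the commanded pose from where the row before left it; what a row does not reach is not made up. Full scale, the value 1, is 0.05 m for a shift and 4 degrees for a turn. A row lasts 1/8 s, in which the tool goes at most 62.5 mm and 10.7 degrees, less where a joint would pass 70% of its speed; a pose out of reach is approached as far as the arm can. A call with a number of a shift or a turn outside -1 to 1 is refused whole. A call with a gripper value outside its range is refused whole. The fingers move at their own pace and stop on an object; the grip force is fixed at half the most. Time passes only in rows, so rows that do not move let the fingers close, or fill a call up. It gives the time, the measured TCP pose, the force, the opening and the grip force at its end, in the units of the state.
- readout.get_obs(): the state, without advancing time (a new reading comes with each control period).
- get_image(name): name is "side" or "top"; returns a dict with "pixels" (420x560x3 uint8, red, green, blue), "intrinsics" (3x3 intrinsics, pixels), "k1" (the pictures are not rectified: a ray, as slopes to the right and down, at radius r is drawn at 1 + k1 r^2 times it, then the intrinsics apply), "extrinsics" (4x4, takes a point from world to camera coordinates). Camera axes: x right, y down, z forward; pixel columns grow to the right and rows downward; lengths in mm; the calibration is good to about 2 mm. A picture is of the moment at which its call begins. There is no depth.
- ctrl.close_job(): hands the job in; it is judged then, once.
The state is a dict: "t": time; "qpos": joint angles; "qvel": joint speeds; "joint_torque": joint torques, N m; "ee_pos": TCP position; "orientation": TCP orientation; "ft_force": force on the tool from outside, world axes, zero at the start; "moment": the same for the moment, N m; "width": finger opening in mm; "grasp_force": force on a finger pad.
Only numpy, scipy, OpenCV 4.12 (cv2) and the standard library are available. Lean on these libraries where they do the work, as an engineer would, in place of code of your own. Each camera call takes 0.05 s, during which the arm holds its last target. There are 200 camera calls.

## Working session

There is one attempt and no reset: what is moved stays moved. The work goes in short steps, Python scripts to look and compute and a tool call to move; the robot and the scene stay as the last step left them, time stands still between calls to the robot, and variables do not carry over. Pictures are saved under pics/ and viewed, at most 10 in all, crops included, and the job is handed in when it is done.

Besides the shell and the picture viewer there is one more tool, called after ">>>" by a JSON object that holds its "op" and its "data". step_arm: Moves the arm, as the interface text tells. Shift numbers are shares of 0.05 m and turn numbers shares of 4 degrees, none past 1 either way. Its arguments: {"type":"object","properties":{"targets":{"type":"array"}},"required":["targets"]}

```bash
mkdir -p pics; cat > h.py <<'E'
import numpy as np, cv2
from workcell import readout, get_image, ctrl
def grab(n,f=None):
    d=get_image(n)
    if f: cv2.imwrite(f,cv2.cvtColor(d['pixels'],cv2.COLOR_RGB2BGR))
    np.savez(f'{n}.npz',**{k:np.array(v) for k,v in d.items()})
    return d
def load(n): return dict(np.load(f'{n}.npz'))
def ray(d,u,v):
    K=np.array(d['intrinsics']);E=np.array(d['extrinsics']);k=float(d['k1'])
    D=cv2.undistortPoints(np.array([[[u,v]]],float),K,np.array([k,0,0,0.]))[0,0]
    R=E[:3,:3];return -R.T@E[:3,3], R.T@np.array([D[0],D[1],1])
def onz(d,u,v,z):
    c,r=ray(d,u,v);return c+r*(z-c[2])/r[2]
def proj(d,p):
    E=np.array(d['extrinsics']);K=np.array(d['intrinsics'])
    return cv2.projectPoints(np.array(p,float).reshape(-1,1,3),cv2.Rodrigues(E[:3,:3])[0],E[:3,3],K,np.array([float(d['k1']),0,0,0.]))[0][:,0]
def tri(d1,p1,d2,p2):
    a,r=ray(d1,*p1);b,s=ray(d2,*p2)
    t=np.linalg.lstsq(np.c_[r,-s],b-a,rcond=None)[0]
    return (a+r*t[0]+b+s*t[1])/2, np.linalg.norm(a+r*t[0]-b-s*t[1])
E
python3 - <<'E'
from h import *
for n in('side','top'):
    d=grab(n,f'pics/{n}0.png'); E=d['extrinsics']; print(n,-E[:3,:3].T@E[:3,3],E[2,:3],d['k1'])
o=readout.get_obs();print({k:np.round(v,3) for k,v in o.items()})
E
```

```text
side [ 594.83393649 -809.75092282 1254.34326574] [ 0.0082124   0.58861422 -0.80837235] -0.0034579990738116476
top [-199.98319032 -395.12072283 1546.01383568] [ 0.51753402  0.21208444 -0.82896244] -0.05966669041051823
{'t': np.float64(0.1), 'qpos': array([ 1.145,  0.424,  1.631, -0.   ,  1.089, -0.019]), 'qvel': array([-0.003, -0.004, -0.001,  0.   ,  0.   ,  0.001]), 'joint_torque': array([-1.0000e-03, -5.4561e+01, -2.7432e+01,  6.5000e-02,  1.9000e-02,
       -0.0000e+00]), 'ee_pos': array([247.187, 573.78 , 403.98 ]), 'orientation': array([-6.350e-01, -3.077e+00,  2.000e-03]), 'ft_force': array([ 0.21 , -1.094,  0.117]), 'moment': array([0.059, 0.034, 0.045]), 'grasp_force': np.float64(0.0), 'width': np.float64(87.993)}
```

View pics/side0.png

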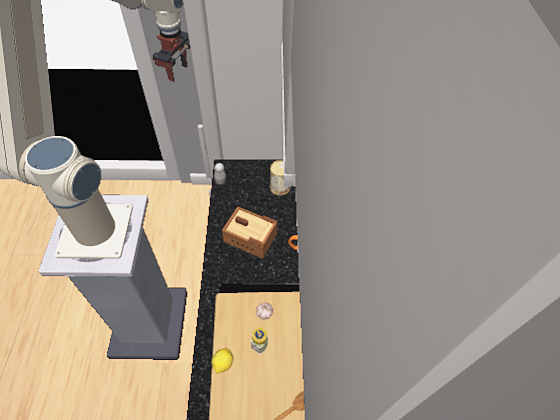

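View pics/top0.png

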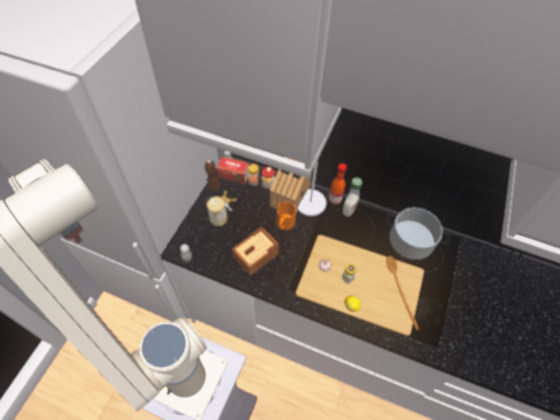

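The side view shows the keeper at (250,231) with its dark pull at (242,221), the garlic at (264,311), the jar at (259,341) and the lemon at (222,360). In the top view the keeper is at (256,250), the garlic at (325,265), the jar at (349,272) and the mug at (287,215). I'll zoom in on the keeper.

```bash
python3 - <<'E'
from h import *
a=cv2.imread('pics/side0.png')[195:265,210:310]; b=cv2.imread('pics/top0.png')[220:290,220:340]
a=cv2.resize(a,None,fx=4,fy=4,interpolation=cv2.INTER_CUBIC);b=cv2.resize(b,None,fx=6,fy=4*1.0,interpolation=cv2.INTER_CUBIC) if 0 else cv2.resize(b,None,fx=4,fy=4,interpolation=cv2.INTER_CUBIC)
c=np.zeros((565,480,3),np.uint8);c[:280,:400]=a;c[285:,:480]=b;cv2.imwrite('pics/c0.png',c)
for n,boxg,boxk in(('side',(296,322,250,280),(205,262,220,280)),('top',(256,275,316,335),(228,275,230,280))):
    d=load(n);I=d['pixels'];h=cv2.cvtColor(I,cv2.COLOR_RGB2HSV)
    m=((h[...,1]<75)&(h[...,2]>110)).astype(np.uint8)
    q=np.zeros_like(m);r=boxg;q[r[0]:r[1],r[2]:r[3]]=m[r[0]:r[1],r[2]:r[3]]
    k,l,s,ce=cv2.connectedComponentsWithStats(q);i=1+np.argmax(s[1:,4]);print(n,'garlic',s[i],ce[i],onz(d,*ce[i],42))
    r=boxk;m=((h[...,0]<22)&(h[...,1]>80)&(h[...,2]>60)).astype(np.uint8)
    q=np.zeros_like(m);q[r[0]:r[1],r[2]:r[3]]=m[r[0]:r[1],r[2]:r[3]]
    k,l,s,ce=cv2.connectedComponentsWithStats(q);i=1+np.argmax(s[1:,4]);print('keeper',s[i],ce[i],onz(d,*ce[i],40))
    m=((h[...,2]<110)&(h[...,0]<22)&(h[...,1]>90)).astype(np.uint8)
    q=np.zeros_like(m);q[r[0]:r[1],r[2]:r[3]]=m[r[0]:r[1],r[2]:r[3]]
    k,l,s,ce=cv2.connectedComponentsWithStats(q)
    for i in range(1,k):
        if s[i,4]>10: print('dark',s[i],ce[i],onz(d,*ce[i],85))
E
```

```text
side garlic [256 303  17  16 213] [264.21126761 310.54929577] [ 584.40575177 -303.67972965   42.        ]
keeper [ 222  206   56   53 1842] [249.49348534 231.7247557 ] [531.77557294 -25.1042168   40.        ]
dark [236 219  12   7  35] [241.57142857 222.4       ] [507.05294956 -18.15766064  85.        ]
dark [260 224  18  35 169] [269.4260355  240.46153846] [598.49182022 -86.64026046  85.        ]
dark [222 231   9  14  17] [224.29411765 238.47058824] [454.74040057 -80.41777779  85.        ]
top garlic [319 260  12  11 102] [324.71568627 265.        ] [ 580.93791138 -303.00798124   42.        ]
keeper [ 232  228   48   47 1456] [255.79739011 250.22870879] [535.52570133 -26.38532305  40.        ]
dark [237 228  22  17  27] [247.59259259 235.62962963] [560.86266089  19.59163022  85.        ]
dark [232 228  48  47 197] [253.61928934 258.57360406] [476.96625682 -44.61421734  85.        ]
```

View pics/c0.png

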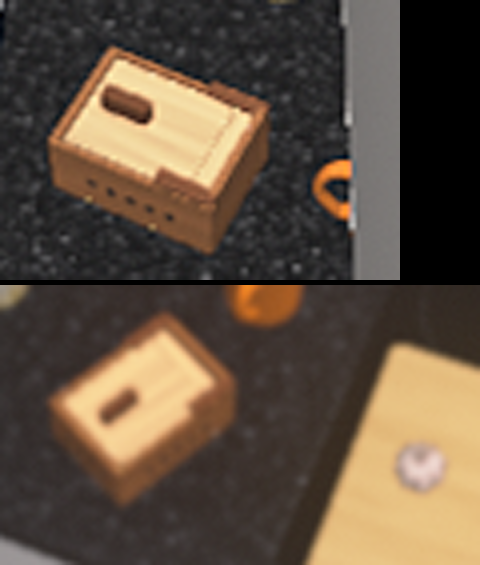

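The crops show the keeper's top front corners (side view) at (238,207) and (222.5,230), and its rear corners at (263,241) and (277,220). The pull is centred at (241.7,221). I'll fit the pose from these.

```bash
python3 - <<'E'
from h import *
def fit(L,W):
    L=np.array(L);W=np.array(W)[:,:2];lc=L.mean(0);wc=W.mean(0)
    z=((W-wc)@[1,1j])@np.conj((L-lc)@[1,1j]);a=np.angle(z);R=np.array([[np.cos(a),-np.sin(a)],[np.sin(a),np.cos(a)]])
    t=wc-R@lc;print('ori',t,'yaw',a,'res',np.round(W-(L@R.T+t),1).tolist());return t,R
d=load('side');T=load('top')
S=lambda u,v:(210+u/4-.375,195+v/4-.375)
P=lambda u,v:(220+u/4-.375,220+(v-285)/4-.375)
L=[(-75,54),(-75,-54),(75,-54),(75,54)];z=[74,74,84,84]
for nm,D,px in(('side',d,[S(113,47),S(50,140),S(213,187),S(269,100)]),('top',T,[P(50,402),P(120,472),P(236,377),P(166,314)])):
    t,R=fit(L,[onz(D,*p,zz) for p,zz in zip(px,z)])
    print('pred pull',R@[-30,0]+t)
# pull mask
for nm,D,b in(('side',d,(214,228,233,250)),('top',T,(314-0-0,0,0,0))):
    if nm=='top': b=(244,256,242,256)
    I=D['pixels'].astype(int);h=cv2.cvtColor(D['pixels'],cv2.COLOR_RGB2HSV)
    q=np.zeros(h.shape[:2],np.uint8);sl=(slice(b[0],b[1]),slice(b[2],b[3]));q[sl]=h[...,2][sl]<150
    k,l,s,ce=cv2.connectedComponentsWithStats(q);i=1+np.argmax(s[1:,4]);c=ce[i]
    ys,xs=np.where(l==i);pts=np.array([onz(D,x,y,82)[:2] for x,y in zip(xs,ys)]);w=np.linalg.svd(pts-pts.mean(0))[2][0]
    print('pull',nm,s[i],c,pts.mean(0),np.arctan2(w[1],w[0]))
    globals()['c'+nm]=c
print(tri(d,cside,T,ctop))
print('garlic',tri(d,(264.2,310.5),T,(324.7,265)))
# obstacles
print('jar',tri(d,(259,333),T,(350,265)),'lemon',tri(d,(222,360),T,(353,303)))
print('tin',onz(T,217,204,110),'salt',onz(d,219,167,90),onz(T,184,247,90),'mug',onz(T,287,207,100))
E
```

```text
ori [533.82546389 -19.99507345] yaw -0.4202296480540041 res [[3.5, -5.2], [0.8, -1.0], [-2.6, 10.3], [-1.7, -4.1]]
pred pull [506.43560564  -7.75596951]
ori [533.46610644 -26.88054314] yaw -0.4399469447564502 res [[-0.9, -0.6], [2.8, 2.1], [2.2, 1.7], [-4.2, -3.2]]
pred pull [506.32287864 -14.10379926]
pull side [235 217  13   9  73] [241.24657534 220.90410959] [505.48351268 -10.17505923] -0.522336499385583
pull top [245 247   9   7  28] [249.17857143 250.07142857] [505.4818285  -12.64794306] 2.6833600886197773
(array([505.20501725, -12.40374881,  83.90708575]), np.float64(1.7668494951927418))
garlic (array([ 583.96452965, -302.09303536,   37.05009632]), np.float64(1.3793581080005854))
jar (array([ 573.67189921, -397.78396199,  122.79598685]), np.float64(6.8887419126935985)) lemon (array([ 469.85893541, -451.53889962,   49.46902389]), np.float64(1.693757620353437))
tin [635.08984269 191.22133002 110.        ] salt [416.37344531 217.10683056  90.        ] [413.3259791  224.74265639  90.        ] mug [741.35377803 -76.52585439 100.        ]
```

>>> {"op": "step_arm", "data": {"targets": [[[0, -0.6, 0, 0, 0, 0, 1], [0, -0.6, 0, 0, 0, 0, 1], [0, -0.6, 0, 0, 0, 0, 1], [0, -0.6, 0, 0, 0, 0, 1], [0, -0.6, 0, 0, 0, 0, 1]]]}}

```text
t: 0.72
ee_pos: [247.1, 422.9, 404.4]
orientation: [-0.634, -3.077, 0.001]
ft_force: [0.1, -0.7, -0.9]
width: 87.5
grasp_force: 0.0
```

>>> {"op": "step_arm", "data": {"targets": [[[0, -0.6, 0, 0, 0, 0, 1], [0, -0.6, 0, 0, 0, 0, 1], [0, -0.6, 0, 0, 0, 0, 1], [0, -0.6, 0, 0, 0, 0, 0.5], [0, -0.6, 0, 0, 0, 0, 0.5]]]}}

```text
t: 1.35
ee_pos: [247.0, 272.9, 404.5]
orientation: [-0.634, -3.077, 0.001]
ft_force: [0.5, 0.7, 0.4]
width: 71.1
grasp_force: 0.0
```

>>> {"op": "step_arm", "data": {"targets": [[[0.5, -0.56, -0.12, 0, 0, -0.05, 0.5], [0.5, -0.56, -0.12, 0, 0, -0.05, 0.5], [0.5, -0.56, -0.12, 0, 0, -0.05, 0.5], [0.5, -0.56, -0.12, 0, 0, -0.05, 0.5], [0.5, -0.56, -0.12, 0, 0, -0.05, 0.5]]]}}

```text
t: 1.98
ee_pos: [372.9, 132.9, 374.4]
orientation: [-0.662, -3.071, -0.0]
ft_force: [-0.6, 0.3, 1.1]
width: 44.0
grasp_force: 0.0
```

>>> {"op": "step_arm", "data": {"targets": [[[0.5, -0.56, -0.12, 0, 0, -0.05, 0.5], [0.5, -0.56, -0.12, 0, 0, -0.05, 0.5], [0.5, -0.56, -0.12, 0, 0, -0.05, 0.5], [0.5, -0.56, -0.12, 0, 0, -0.05, 0.5], [0, 0, 0, 0, 0, -0.05, 0.5]]]}}

```text
t: 2.6
ee_pos: [473.4, 20.6, 350.1]
orientation: [-0.692, -3.064, 0.0]
ft_force: [0.5, -0.1, -0.5]
width: 44.1
grasp_force: 0.0
```

>>> {"op": "step_arm", "data": {"targets": [[[0.33, -0.33, -0.2, 0, 0, 0, 0.5], [0.32, -0.32, -0.2, 0, 0, 0, 0.5], [0, 0, -0.4, 0, 0, 0, 0.5], [0, 0, -0.4, 0, 0, 0, 0.5], [0, 0, 0, 0, 0, 0, 0.5]]]}}

```text
t: 3.22
ee_pos: [504.2, -10.4, 289.3]
orientation: [-0.687, -3.062, 0.001]
ft_force: [-0.3, -0.1, 0.2]
width: 43.6
grasp_force: 0.0
```

```bash
python3 - <<'E'
from h import *
d=grab('side','pics/s1.png');t=grab('top','pics/t1.png')
a=cv2.resize(d['pixels'][180:270,200:310],None,fx=5,fy=5,interpolation=2)[...,::-1]
cv2.imwrite('pics/c1.png',a);print(readout.get_obs()['ee_pos'])
E
```

```text
[504.90344413 -10.40329358 290.83057544]
```

View pics/c1.png

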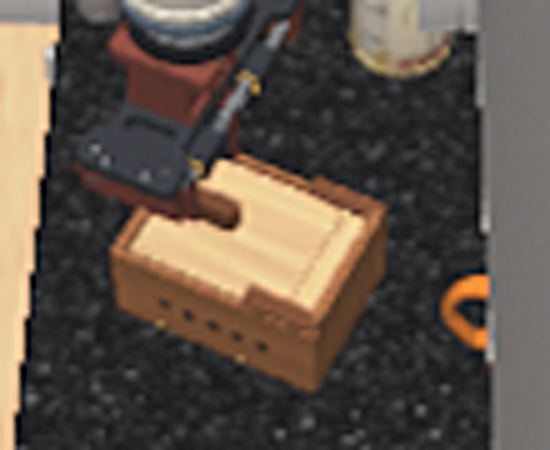

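The gripper is above the pull, whose rear end shows at crop (235,210), and it is aligned with the keeper. I'll descend and grip.

>>> {"op": "step_arm", "data": {"targets": [[[0.02, -0.02, -0.3, 0, 0, 0, 0.5], [0, 0, -0.2, 0, 0, 0, 0.5], [0, 0, -0.14, 0, 0, 0, 0.5], [0, 0, 0, 0, 0, 0, 0.2], [0, 0, 0, 0, 0, 0, 0]]]}}

```text
t: 3.95
ee_pos: [505.9, -11.5, 258.7]
orientation: [0.688, 3.065, 0.0]
ft_force: [-0.0, -0.4, 0.1]
width: 27.4
grasp_force: 0.0
```

>>> {"op": "step_arm", "data": {"targets": [[[0, 0, 0, 0, 0, 0, 0], [0, 0, 0, 0, 0, 0, 0], [0, 0, 0, 0, 0, 0, 0], [0, 0, 0, 0, 0, 0, 0], [0, 0, 0, 0, 0, 0, 0]]]}}

```text
t: 4.58
ee_pos: [505.9, -11.5, 258.9]
orientation: [0.688, 3.065, 0.0]
ft_force: [-0.7, -0.2, 4.8]
width: 13.9
grasp_force: 30.0
```

>>> {"op": "step_arm", "data": {"targets": [[[0.07, -0.03, 0.04, 0.12, 0.26, 0, 0], [0.07, -0.03, 0.04, 0.12, 0.26, 0, 0], [0.07, -0.04, 0.035, 0.12, 0.26, 0, 0], [0.07, -0.03, 0.035, 0.12, 0.26, 0, 0], [0.07, -0.03, 0.03, 0.12, 0.26, 0, 0]]]}}

```text
t: 5.2
ee_pos: [523.5, -19.7, 267.7]
orientation: [-0.667, -2.968, -0.032]
ft_force: [-0.5, 0.8, -0.6]
width: 13.9
grasp_force: 30.0
```

>>> {"op": "step_arm", "data": {"targets": [[[0, 0, 0, 0, 0, 0, 0], [0, 0, 0, 0, 0, 0, 0], [-0.045, 0.021, 0.005, 0, 0, 0, 0], [-0.045, 0.021, 0.005, 0, 0, 0, 0], [0, 0, 0, 0, 0, 0, 0]]]}}

```text
t: 5.82
ee_pos: [518.5, -17.3, 268.2]
orientation: [-0.666, -2.97, -0.032]
ft_force: [-0.2, -0.2, -1.3]
width: 13.3
grasp_force: 30.0
```

>>> {"op": "step_arm", "data": {"targets": [[[-0.217, 0.103, 0.024, 0, 0, 0, 0], [-0.217, 0.103, 0.024, 0, 0, 0, 0], [-0.217, 0.103, 0.024, 0, 0, 0, 0], [-0.217, 0.103, 0.024, 0, 0, 0, 0], [-0.217, 0.103, 0.024, 0, 0, 0, 0]]]}}

```text
t: 6.45
ee_pos: [463.7, 8.7, 274.3]
orientation: [-0.667, -2.97, -0.032]
ft_force: [0.3, 0.8, -1.9]
width: 13.8
grasp_force: 30.0
```

```bash
python3 - <<'E'
from h import *
d=grab('side','pics/s2.png')
a=cv2.resize(d['pixels'][180:270,190:310],None,fx=5,fy=5,interpolation=2)[...,::-1]
cv2.imwrite('pics/c2.png',a);o=readout.get_obs();print(o['ee_pos'],o['ft_force'])
E
```

```text
[462.37295664   9.09472817 274.19731986] [-2.26450789  0.16551492 -1.05954321]
```

View pics/c2.png

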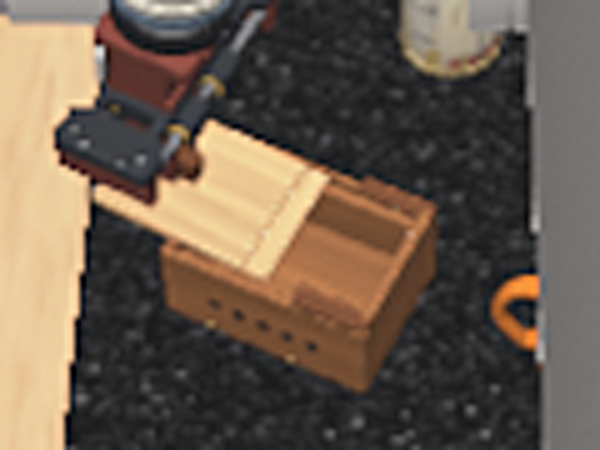

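The lid is out: its thin rear edge lies at crop (290,230), forward of the strips. I'll lift it and untilt it over the left worktop.

>>> {"op": "step_arm", "data": {"targets": [[[0, 0, 0.4, 0, 0, 0, 0], [0, 0, 0.6, 0, 0, 0, 0], [0, 0, 0.4, 0, 0, 0, 0], [0, 0.4, 0, 0, 0, 0, 0], [0, 0.4, 0, 0, 0, 0, 0]]]}}

```text
t: 7.12
ee_pos: [464.4, 48.7, 344.7]
orientation: [-0.668, -2.971, -0.032]
ft_force: [-0.3, 0.8, -1.1]
width: 13.9
grasp_force: 30.0
```

>>> {"op": "step_arm", "data": {"targets": [[[0.04, 0.4, 0, -0.12, -0.26, 0, 0], [0.04, 0.4, 0, -0.12, -0.26, 0, 0], [0.04, 0.4, 0, -0.12, -0.26, 0, 0], [0.04, 0.4, 0, -0.12, -0.26, 0, 0], [0.04, 0.32, 0, -0.12, -0.26, 0, 0]]]}}

```text
t: 7.75
ee_pos: [474.4, 145.1, 344.2]
orientation: [0.687, 3.065, -0.0]
ft_force: [0.1, 0.1, -0.9]
width: 14.0
grasp_force: 30.0
```

>>> {"op": "step_arm", "data": {"targets": [[[0, 0, -0.5, 0, 0, 0, 0], [0, 0, -0.6, 0, 0, 0, 0], [0, 0, -0.6, 0, 0, 0, 0], [0, 0, -0.5, 0, 0, 0, 0], [0, 0, -0.3, 0, 0, 0, 0]]]}}

```text
t: 8.38
ee_pos: [474.2, 144.3, 218.1]
orientation: [-0.688, -3.064, 0.001]
ft_force: [-0.5, -0.1, -1.1]
width: 13.7
grasp_force: 30.0
```

>>> {"op": "step_arm", "data": {"targets": [[[0, 0, -0.2, 0, 0, 0, 0], [0, 0, -0.2, 0, 0, 0, 0], [0, 0, -0.04, 0, 0, 0, 0], [0, 0, -0.04, 0, 0, 0, 0], [0, 0, 0, 0, 0, 0, 0]]]}}

```text
t: 9.0
ee_pos: [474.7, 144.4, 195.4]
orientation: [0.688, 3.065, 0.0]
ft_force: [-0.1, -0.3, -0.7]
width: 13.3
grasp_force: 30.0
```

>>> {"op": "step_arm", "data": {"targets": [[[0, 0, -0.02, 0, 0, 0, 0], [0, 0, 0, 0, 0, 0, 0], [0, 0, 0, 0, 0, 0, 0], [0, 0, 0, 0, 0, 0, 0], [0, 0, 0, 0, 0, 0, 0]]]}}

```text
t: 9.62
ee_pos: [474.5, 144.3, 194.2]
orientation: [0.688, 3.065, 0.0]
ft_force: [0.7, 0.4, -1.2]
width: 13.6
grasp_force: 30.0
```

>>> {"op": "step_arm", "data": {"targets": [[[0, 0, -0.02, 0, 0, 0, 0], [0, 0, 0, 0, 0, 0, 0], [0, 0, 0, 0, 0, 0, 0], [0, 0, 0, 0, 0, 0, 0], [0, 0, 0, 0, 0, 0, 0]]]}}

```text
t: 10.25
ee_pos: [474.5, 144.3, 193.2]
orientation: [0.688, 3.065, 0.0]
ft_force: [-0.2, 0.1, -1.9]
width: 13.6
grasp_force: 30.0
```

>>> {"op": "step_arm", "data": {"targets": [[[0, 0, -0.015, 0, 0, 0, 0], [0, 0, 0, 0, 0, 0, 0], [0, 0, 0, 0, 0, 0, 0], [0, 0, 0, 0, 0, 0, 0], [0, 0, 0, 0, 0, 0, 0]]]}}

```text
t: 10.88
ee_pos: [474.5, 144.4, 193.0]
orientation: [0.688, 3.065, 0.0]
ft_force: [-2.0, -0.2, 7.0]
width: 13.8
grasp_force: 30.0
```

Contact is at the expected height. I'll release and check the jar's clearance.

>>> {"op": "step_arm", "data": {"targets": [[[0, 0, 0, 0, 0, 0, 0.5], [0, 0, 0, 0, 0, 0, 0.5], [0, 0, 0, 0, 0, 0, 0.5], [0, 0, 0, 0, 0, 0, 0.5], [0, 0, 0.2, 0, 0, 0, 0.5]]]}}

```text
t: 11.5
ee_pos: [474.2, 144.2, 202.2]
orientation: [-0.688, -3.064, 0.001]
ft_force: [-0.2, -0.4, -0.0]
width: 43.8
grasp_force: 0.0
```

>>> {"op": "step_arm", "data": {"targets": [[[0, 0, 0.5, 0, 0, 0, 0.5], [0, 0, 0.8, 0, 0, 0, 0.6], [0, 0, 0.6, 0, 0, -0.5, 1], [0, 0, 0, 0, 0, -1, 1], [0, 0, 0, 0, 0, -1, 1]]]}}

```text
t: 12.12
ee_pos: [474.6, 144.4, 298.7]
orientation: [0.956, 2.991, 0.002]
ft_force: [-0.1, -0.1, 0.7]
width: 78.9
grasp_force: 0.0
```

```bash
python3 - <<'E'
from h import *
d=load('side');
# jar: gold cap, lid now
for n,b in(('side',(325,352,245,275)),('top',(258,285,340,358))):
    D=load(n);h=cv2.cvtColor(D['pixels'],cv2.COLOR_RGB2HSV);q=np.zeros(h.shape[:2],np.uint8);sl=(slice(b[0],b[1]),slice(b[2],b[3]))
    q[sl]=((h[...,1]<115)|(h[...,2]<120))[sl]|((h[...,0]>22)[sl])
    k,l,s,ce=cv2.connectedComponentsWithStats(q);i=1+np.argmax(s[1:,4]);print(n,s[i],ce[i],onz(D,*ce[i],60))
print(np.round(readout.get_obs()['ee_pos'],1))
n=grab('side','pics/s3.png');cv2.imwrite('pics/c3.png',cv2.resize(n['pixels'][150:370,190:310],None,fx=2.7,fy=2.7,interpolation=2)[...,::-1])
E
```

```text
side [245 325  30  27 729] [259.56241427 338.17421125] [ 572.50435042 -393.06406767   60.        ]
top [340 266  18  19 227] [347.66519824 277.49339207] [ 555.69910259 -402.54715586   60.        ]
[474.6 144.4 298.7]
```

View pics/c3.png

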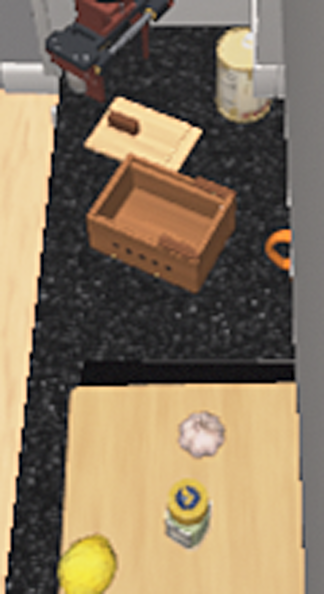

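The lid lies flat left of the keeper and the keeper is open. The garlic at crop (201,433) and the jar at (188,505) leave room for the rotated gripper. I'll go to the garlic.

>>> {"op": "step_arm", "data": {"targets": [[[0.11, -0.447, 0, 0, 0, -1, 1], [0.11, -0.447, 0, 0, 0, -1, 1], [0.11, -0.447, 0, 0, 0, -1, 1], [0.11, -0.447, 0, 0, 0, -1, 1], [0.11, -0.447, 0, 0, 0, -1, 1]]]}}

```text
t: 12.8
ee_pos: [502.1, 31.9, 297.9]
orientation: [1.46, 2.782, 0.0]
ft_force: [0.1, 1.5, 0.1]
width: 87.8
grasp_force: 0.0
```

>>> {"op": "step_arm", "data": {"targets": [[[0.11, -0.447, 0, 0, 0, -1, 1], [0.11, -0.447, 0, 0, 0, -1, 1], [0.11, -0.447, 0, 0, 0, -1, 1], [0.11, -0.447, 0, 0, 0, -1, 1], [0.11, -0.447, 0, 0, 0, -1, 1]]]}}

```text
t: 13.42
ee_pos: [529.6, -79.9, 297.8]
orientation: [1.921, 2.486, 0.0]
ft_force: [0.3, 0.0, -0.2]
width: 87.6
grasp_force: 0.0
```

>>> {"op": "step_arm", "data": {"targets": [[[0.11, -0.447, 0, 0, 0, -1, 1], [0.11, -0.447, 0, 0, 0, -1, 1], [0.11, -0.447, 0, 0, 0, -1, 1], [0.11, -0.447, 0, 0, 0, -1, 1], [0.11, -0.447, 0, 0, 0, -1, 1]]]}}

```text
t: 14.05
ee_pos: [557.4, -192.4, 297.4]
orientation: [2.327, 2.111, 0.0]
ft_force: [-1.4, 0.8, 0.3]
width: 87.8
grasp_force: 0.0
```

>>> {"op": "step_arm", "data": {"targets": [[[0.11, -0.447, 0, 0, 0, -1, 1], [0.11, -0.447, 0, 0, 0, -1, 1], [0.11, -0.447, 0, 0, 0, -1, 1], [0.11, -0.447, 0, 0, 0, -1, 1], [0.11, -0.447, 0, 0, 0, -1, 1]]]}}

```text
t: 14.68
ee_pos: [584.7, -304.2, 297.3]
orientation: [-2.658, -1.675, 0.0]
ft_force: [0.4, 0.5, 0.3]
width: 87.7
grasp_force: 0.0
```

>>> {"op": "step_arm", "data": {"targets": [[[0, 0.03, -0.5, 0, 0, 0, 1], [0, 0, -0.5, 0, 0, 0, 1], [0, 0, -0.5, 0, 0, 0, 1], [0, 0, -0.32, 0, 0, 0, 1], [0, 0, 0, 0, 0, 0, 0.5]]]}}

```text
t: 15.3
ee_pos: [584.1, -301.3, 205.1]
orientation: [-2.653, -1.679, 0.002]
ft_force: [0.0, 1.0, -0.3]
width: 81.1
grasp_force: 0.0
```

>>> {"op": "step_arm", "data": {"targets": [[[0, 0, 0, 0, 0, 0, 0.3], [0, 0, 0, 0, 0, 0, 0.3], [0, 0, 0, 0, 0, 0, 0.3], [0, 0, 0, 0, 0, 0, 0.3], [0, 0, 0, 0, 0, 0, 0.3]]]}}

```text
t: 15.92
ee_pos: [584.8, -301.3, 207.3]
orientation: [2.653, 1.68, 0.001]
ft_force: [-0.1, 1.0, 6.0]
width: 49.4
grasp_force: 30.0
```

>>> {"op": "step_arm", "data": {"targets": [[[0, 0, 0.4, 0, 0, 0, 0.3], [0, 0, 0.6, 0, 0, 0, 0.3], [0, 0, 0.7, 0, 0, 0, 0.3], [-0.07, 0.36, 0.56, 0, 0, 0, 0.3], [-0.1, 0.5, 0, 0, 0, 0, 0.3]]]}}

```text
t: 16.55
ee_pos: [576.5, -258.1, 322.6]
orientation: [2.651, 1.677, 0.005]
ft_force: [0.6, -0.1, 0.0]
width: 50.0
grasp_force: 30.0
```

>>> {"op": "step_arm", "data": {"targets": [[[-0.18, 0.94, 0, 0, 0, 0, 0.3], [-0.18, 0.94, 0, 0, 0, 0, 0.3], [-0.18, 0.94, 0, 0, 0, 0, 0.3], [-0.18, 0.94, 0, 0, 0, 0, 0.3], [-0.18, 0.94, 0, 0, 0, 0, 0.3]]]}}

```text
t: 17.18
ee_pos: [529.5, -21.0, 318.6]
orientation: [-2.653, -1.681, 0.002]
ft_force: [0.7, -0.5, -0.4]
width: 49.8
grasp_force: 30.0
```

>>> {"op": "step_arm", "data": {"targets": [[[-0.18, 0.94, 0, 0, 0, 0, 0.3], [0, 0, 0, 0, 0, 0, 0.3], [0, 0, -0.5, 0, 0, 0, 0.3], [0, 0, -0.5, 0, 0, 0, 0.3], [0, 0, 0, 0, 0, 0, 0.3]]]}}

```text
t: 17.8
ee_pos: [520.9, 23.3, 267.6]
orientation: [-2.652, -1.679, 0.006]
ft_force: [-0.3, 0.6, 0.1]
width: 49.7
grasp_force: 30.0
```

```bash
python3 - <<'E'
from h import *
o=readout.get_obs();print(o['ee_pos'],o['width'],o['ft_force'])
n=grab('side','pics/s4.png');cv2.imwrite('pics/c4.png',cv2.resize(n['pixels'][150:270,190:310],None,fx=4.5,fy=4.5,interpolation=2)[...,::-1])
E
```

```text
[520.86958348  23.31537745 267.59850731] 49.67384381656996 [-0.27003659  0.59429466  0.13364009]
```

View pics/c4.png

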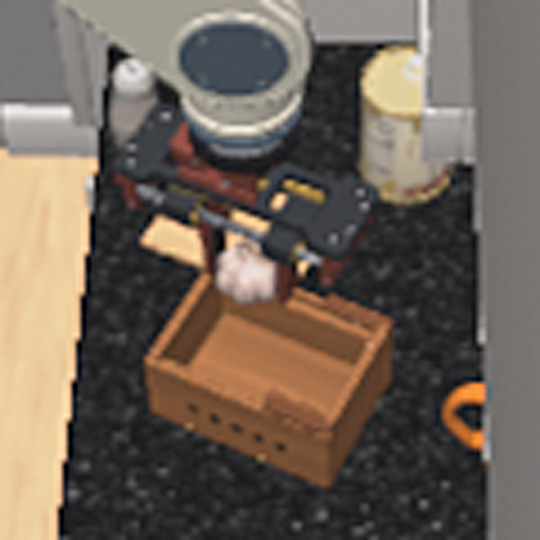

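I put in one row too many, so the garlic at crop (245,272) is over the left wall, not touching. I'll raise it, shift back over the centre and lower it.

>>> {"op": "step_arm", "data": {"targets": [[[0, 0, 0.5, 0, 0, 0, 0.3], [0, 0, 0.3, 0, 0, 0, 0.3], [0.1, -0.46, 0, 0, 0, 0, 0.3], [0.1, -0.46, 0, 0, 0, 0, 0.3], [0, 0, 0, 0, 0, 0, 0.3]]]}}

```text
t: 18.48
ee_pos: [532.4, -23.3, 310.4]
orientation: [2.655, 1.677, 0.002]
ft_force: [-0.1, -0.2, -0.1]
width: 49.7
grasp_force: 30.0
```

```bash
python3 - <<'E'
from h import *
o=readout.get_obs();print(o['ee_pos'],o['width'],o['ft_force'])
for n in('side','top'):
    d=grab(n); h=cv2.cvtColor(d['pixels'],cv2.COLOR_RGB2HSV)
    # keeper red-brown wood: rear-right outline check against reference
    K=np.array([533.6,-24.5]);a=-.44;R=np.array([[np.cos(a),-np.sin(a)],[np.sin(a),np.cos(a)]])
    I=cv2.cvtColor(d['pixels'],cv2.COLOR_RGB2BGR);s=6
    x0,y0,w=(215,195,65) if n=='side' else (225,215,65)
    I=cv2.resize(I[y0:y0+w,x0:x0+w],None,fx=s,fy=s,interpolation=2)
    P=[[*(R@[x,y]+K),z] for x,y,z in((-75,54,74),(-75,-54,74),(22,-54,74),(22,-54,84),(75,-54,84),(75,54,84),(75,-54,0),(-75,-54,0))]
    for u,v in proj(d,P): cv2.circle(I,(int((u-x0+.5)*s),int((v-y0+.5)*s)),3,(255,255,0),-1)
    globals()[n]=I
cv2.imwrite('pics/c5.png',np.hstack([side,top]))
E
```

```text
[532.38413474 -23.30988827 310.42302916] 49.69923075723284 [-0.09207868 -0.23334879 -0.11140229]
```

View pics/c5.png

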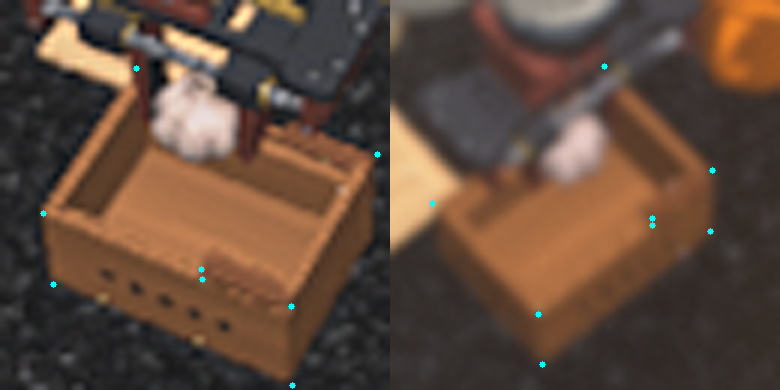

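The predicted keeper corners agree with the edges to within about 1 px in both views, and the garlic is over the middle. I'll lower it.

>>> {"op": "step_arm", "data": {"targets": [[[-0.02, 0, -0.5, 0, 0, 0, 0.3], [0, 0, -0.5, 0, 0, 0, 0.3], [0, 0, -0.5, 0, 0, 0, 0.3], [0, 0, -0.4, 0, 0, 0, 0.3], [0, 0, -0.2, 0, 0, 0, 0.3]]]}}

```text
t: 19.2
ee_pos: [530.6, -21.5, 203.6]
orientation: [-2.653, -1.681, 0.002]
ft_force: [-1.0, 0.1, 0.5]
width: 49.6
grasp_force: 30.0
```

>>> {"op": "step_arm", "data": {"targets": [[[0, 0, -0.04, 0, 0, 0, 0.3], [0, 0, -0.04, 0, 0, 0, 0.3], [0, 0, 0, 0, 0, 0, 0.3], [0, 0, 0, 0, 0, 0, 0.3], [0, 0, 0, 0, 0, 0, 0.3]]]}}

```text
t: 19.82
ee_pos: [531.1, -22.2, 200.7]
orientation: [2.654, 1.681, 0.001]
ft_force: [0.6, -0.3, 0.5]
width: 49.7
grasp_force: 30.0
```

>>> {"op": "step_arm", "data": {"targets": [[[0, 0, -0.02, 0, 0, 0, 0.3], [0, 0, 0, 0, 0, 0, 0.3], [0, 0, 0, 0, 0, 0, 0.65], [0, 0, 0, 0, 0, 0, 0.8], [0, 0, 0, 0, 0, 0, 0.8]]]}}

```text
t: 20.45
ee_pos: [531.0, -22.2, 199.3]
orientation: [-2.654, -1.681, 0.0]
ft_force: [-0.7, -0.1, -0.0]
width: 69.4
grasp_force: 0.0
```

>>> {"op": "step_arm", "data": {"targets": [[[0, 0, 0, 0, 0, 0, 0.8], [0, 0, 0, 0, 0, 0, 0.8], [0, 0, 0, 0, 0, 0, 0.8], [0, 0, 0, 0, 0, 0, 0.8], [0, 0, 0.1, 0, 0, 0, 0.8]]]}}

```text
t: 21.08
ee_pos: [530.8, -22.2, 204.3]
orientation: [-2.654, -1.681, 0.001]
ft_force: [-0.2, -0.1, 0.6]
width: 70.5
grasp_force: 0.0
```

>>> {"op": "step_arm", "data": {"targets": [[[0, 0, 0.3, 0, 0, 0, 0.8], [0, 0, 0.5, 0, 0, 0, 0.8], [0, 0, 0.6, 0, 0, 0, 0.8], [0, 0, 0.5, 0, 0, 0, 0.5], [0, 0, 0, 0, 0, 0.5, 0.5]]]}}

```text
t: 21.7
ee_pos: [531.7, -22.2, 302.1]
orientation: [2.62, 1.727, 0.006]
ft_force: [0.3, 0.5, 0.3]
width: 53.6
grasp_force: 0.0
```

>>> {"op": "step_arm", "data": {"targets": [[[-0.057, 0.1665, 0, 0, 0, 1, 0.5], [-0.057, 0.1665, 0, 0, 0, 1, 0.5], [-0.057, 0.1665, 0, 0, 0, 1, 0.5], [-0.057, 0.1665, 0, 0, 0, 1, 0.5], [-0.057, 0.1665, 0, 0, 0, 1, 0.5]]]}}

```text
t: 22.32
ee_pos: [516.3, 19.7, 298.8]
orientation: [-2.28, -2.16, 0.001]
ft_force: [-1.0, 0.4, 1.0]
width: 44.1
grasp_force: 0.0
```

>>> {"op": "step_arm", "data": {"targets": [[[-0.057, 0.1665, 0, 0, 0, 1, 0.5], [-0.057, 0.1665, 0, 0, 0, 1, 0.5], [-0.057, 0.1665, 0, 0, 0, 1, 0.5], [-0.057, 0.1665, 0, 0, 0, 1, 0.5], [-0.057, 0.1665, 0, 0, 0, 1, 0.5]]]}}

```text
t: 22.95
ee_pos: [502.0, 61.3, 298.7]
orientation: [-1.87, -2.523, 0.001]
ft_force: [-0.0, 0.3, -0.3]
width: 44.0
grasp_force: 0.0
```

>>> {"op": "step_arm", "data": {"targets": [[[-0.057, 0.1665, 0, 0, 0, 1, 0.5], [-0.057, 0.1665, 0, 0, 0, 1, 0.5], [-0.057, 0.1665, 0, 0, 0, 1, 0.5], [-0.057, 0.1665, 0, 0, 0, 1, 0.5], [-0.057, 0.1665, 0, 0, 0, 1, 0.5]]]}}

```text
t: 23.58
ee_pos: [487.8, 102.9, 298.8]
orientation: [-1.404, -2.809, 0.001]
ft_force: [0.9, -0.4, 0.2]
width: 43.5
grasp_force: 0.0
```

>>> {"op": "step_arm", "data": {"targets": [[[-0.057, 0.1665, 0, 0, 0, 1, 0.5], [-0.057, 0.1665, 0, 0, 0, 1, 0.5], [-0.057, 0.1665, 0, 0, 0, 1, 0.5], [-0.057, 0.1665, 0, 0, 0, 1, 0.5], [-0.057, 0.1665, 0, 0, 0, 1, 0.5]]]}}

```text
t: 24.2
ee_pos: [473.5, 144.5, 298.8]
orientation: [-0.895, -3.01, 0.001]
ft_force: [-0.2, -0.8, -0.3]
width: 44.0
grasp_force: 0.0
```

>>> {"op": "step_arm", "data": {"targets": [[[0, 0, 0, 0, 0, 1, 0.5], [0, 0, 0, 0, 0, 1, 0.5], [0, 0, 0, 0, 0, 0, 0.5], [0, 0, 0, 0, 0, 0, 0.5], [0, 0, 0, 0, 0, 0, 0.5]]]}}

```text
t: 24.82
ee_pos: [474.0, 144.3, 299.3]
orientation: [-0.689, -3.065, 0.0]
ft_force: [0.1, -0.6, 0.6]
width: 43.9
grasp_force: 0.0
```

```bash
python3 - <<'E'
from h import *
o=readout.get_obs();print(o['ee_pos'],o['orientation'])
n=grab('side','pics/s6.png');cv2.imwrite('pics/c6.png',cv2.resize(n['pixels'][150:270,190:310],None,fx=4.5,fy=4.5,interpolation=2)[...,::-1])
E
```

```text
[473.96138533 144.30051637 299.30615621] [-6.89030045e-01 -3.06489941e+00  1.56711752e-04]
```

View pics/c6.png

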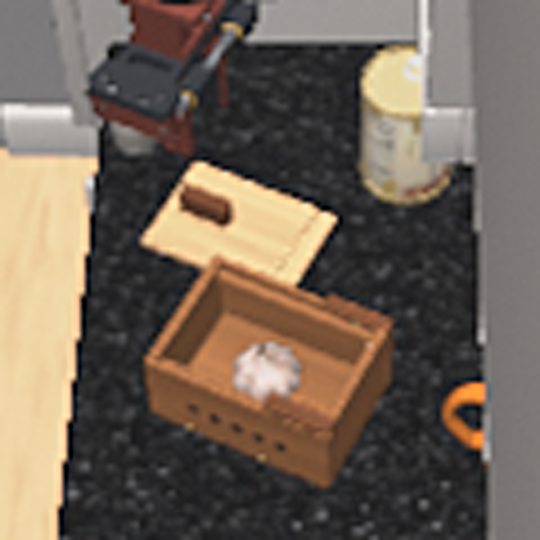

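The garlic lies on the floor at crop (267,368), and the lid at (240,220) is undisturbed. I'll regrip the pull.

>>> {"op": "step_arm", "data": {"targets": [[[0.01, 0, -0.5, 0, 0, 0, 0.5], [0, 0, -0.6, 0, 0, 0, 0.5], [0, 0, -0.6, 0, 0, 0, 0.5], [0, 0, -0.35, 0, 0, 0, 0.5], [0, 0, -0.065, 0, 0, 0, 0.5]]]}}

```text
t: 25.5
ee_pos: [474.3, 144.3, 192.8]
orientation: [-0.688, -3.064, 0.001]
ft_force: [0.5, -0.3, 1.1]
width: 43.8
grasp_force: 0.0
```

>>> {"op": "step_arm", "data": {"targets": [[[0, 0, 0, 0, 0, 0, 0.2], [0, 0, 0, 0, 0, 0, 0], [0, 0, 0, 0, 0, 0, 0], [0, 0, 0, 0, 0, 0, 0], [0, 0, 0, 0, 0, 0, 0]]]}}

```text
t: 26.12
ee_pos: [474.8, 144.4, 194.3]
orientation: [0.688, 3.064, 0.001]
ft_force: [-0.7, 0.2, 6.2]
width: 14.0
grasp_force: 30.0
```

>>> {"op": "step_arm", "data": {"targets": [[[0, 0, 0.4, 0, 0, 0, 0], [0, 0, 0.7, 0, 0, 0, 0], [0, 0, 0.8, 0, 0, 0, 0], [0, 0, 0.7, 0, 0, 0, 0], [0, 0, 0.4, 0, 0, 0, 0]]]}}

```text
t: 26.75
ee_pos: [474.6, 144.4, 345.5]
orientation: [0.688, 3.063, 0.002]
ft_force: [0.3, 0.3, -1.2]
width: 14.0
grasp_force: 30.0
```

>>> {"op": "step_arm", "data": {"targets": [[[-0.04, -0.36, 0, 0.12, 0.26, 0, 0], [-0.04, -0.4, 0, 0.12, 0.26, 0, 0], [-0.04, -0.4, 0, 0.12, 0.26, 0, 0], [-0.04, -0.4, 0, 0.12, 0.26, 0, 0], [-0.04, -0.4, 0, 0.12, 0.26, 0, 0]]]}}

```text
t: 27.38
ee_pos: [464.2, 45.7, 343.6]
orientation: [-0.666, -2.969, -0.032]
ft_force: [-0.0, -0.8, -1.9]
width: 13.6
grasp_force: 30.0
```

>>> {"op": "step_arm", "data": {"targets": [[[0, -0.4, 0, 0, 0, 0, 0], [0, -0.35, 0, 0, 0, 0, 0], [0, 0, -0.4, 0, 0, 0, 0], [0, 0, -0.4, 0, 0, 0, 0], [0, 0, 0, 0, 0, 0, 0]]]}}

```text
t: 28.0
ee_pos: [463.9, 8.6, 302.7]
orientation: [-0.666, -2.967, -0.031]
ft_force: [-0.1, 0.6, -0.9]
width: 14.0
grasp_force: 30.0
```

>>> {"op": "step_arm", "data": {"targets": [[[0, 0, -0.3, 0, 0, 0, 0], [0, 0, -0.16, 0, 0, 0, 0], [0, 0, -0.1, 0, 0, 0, 0], [0, 0, 0, 0, 0, 0, 0], [0, 0, 0, 0, 0, 0, 0]]]}}

```text
t: 28.62
ee_pos: [464.6, 8.9, 275.9]
orientation: [-0.667, -2.97, -0.032]
ft_force: [1.1, -0.8, -1.2]
width: 14.2
grasp_force: 30.0
```

>>> {"op": "step_arm", "data": {"targets": [[[0.1, -0.047, -0.011, 0, 0, 0, 0], [0.14, -0.066, -0.015, 0, 0, 0, 0], [0.14, -0.066, -0.015, 0, 0, 0, 0], [0.1, -0.047, -0.011, 0, 0, 0, 0], [0, 0, 0, 0, 0, 0, 0]]]}}

```text
t: 29.25
ee_pos: [488.9, -2.7, 273.0]
orientation: [-0.667, -2.97, -0.032]
ft_force: [0.1, 0.5, -1.0]
width: 14.2
grasp_force: 30.0
```

>>> {"op": "step_arm", "data": {"targets": [[[0.13, -0.061, -0.015, 0, 0, 0, 0], [0.18, -0.085, -0.02, 0, 0, 0, 0], [0.18, -0.085, -0.02, 0, 0, 0, 0], [0.12, -0.057, -0.013, 0, 0, 0, 0], [0, 0, 0, 0, 0, 0, 0]]]}}

```text
t: 29.88
ee_pos: [519.5, -17.2, 269.5]
orientation: [-0.668, -2.97, -0.032]
ft_force: [0.6, -0.8, -0.8]
width: 13.5
grasp_force: 30.0
```

>>> {"op": "step_arm", "data": {"targets": [[[0.02, -0.01, -0.002, 0, 0, 0, 0], [0.02, -0.01, -0.002, 0, 0, 0, 0], [0, 0, 0, 0, 0, 0, 0], [0, 0, 0, 0, 0, 0, 0], [0, 0, 0, 0, 0, 0, 0]]]}}

```text
t: 30.5
ee_pos: [520.9, -17.8, 269.4]
orientation: [-0.667, -2.969, -0.032]
ft_force: [-1.4, -0.9, -1.4]
width: 13.8
grasp_force: 30.0
```

>>> {"op": "step_arm", "data": {"targets": [[[0.02, -0.01, -0.002, 0, 0, 0, 0], [0.02, -0.01, -0.002, 0, 0, 0, 0], [0.014, -0.007, -0.002, 0, 0, 0, 0], [0, 0, 0, 0, 0, 0, 0], [0, 0, 0, 0, 0, 0, 0]]]}}

```text
t: 31.12
ee_pos: [523.8, -19.2, 269.2]
orientation: [-0.667, -2.97, -0.032]
ft_force: [-0.2, -0.3, -2.1]
width: 13.8
grasp_force: 30.0
```

>>> {"op": "step_arm", "data": {"targets": [[[-0.07, 0.03, -0.03, -0.12, -0.26, 0, 0], [-0.07, 0.03, -0.035, -0.12, -0.26, 0, 0], [-0.07, 0.04, -0.035, -0.12, -0.26, 0, 0], [0, 0, 0, 0, 0, 0, 0], [0, 0, 0, 0, 0, 0, 0]]]}}

```text
t: 31.75
ee_pos: [513.0, -14.1, 264.1]
orientation: [-0.679, -3.026, -0.013]
ft_force: [-1.3, 0.3, -1.7]
width: 14.1
grasp_force: 30.0
```

>>> {"op": "step_arm", "data": {"targets": [[[-0.07, 0.03, -0.04, -0.12, -0.26, 0, 0], [-0.07, 0.03, -0.035, -0.12, -0.26, 0, 0], [0, 0, 0, 0, 0, 0, 0], [0, 0, 0, 0, 0, 0, 0], [0, 0, 0, 0, 0, 0, 0]]]}}

```text
t: 32.38
ee_pos: [506.3, -11.2, 260.4]
orientation: [-0.688, -3.065, -0.0]
ft_force: [-0.4, -1.1, -0.6]
width: 14.1
grasp_force: 30.0
```

>>> {"op": "step_arm", "data": {"targets": [[[0, 0, -0.01, 0, 0, 0, 0], [0, 0, 0, 0, 0, 0, 0], [0, 0, 0, 0, 0, 0, 0], [0, 0, 0, 0, 0, 0, 0], [0, 0, 0, 0, 0, 0, 0]]]}}

```text
t: 33.0
ee_pos: [506.3, -11.2, 260.3]
orientation: [0.688, 3.065, 0.0]
ft_force: [-2.7, -0.1, 5.5]
width: 13.8
grasp_force: 30.0
```

The contact height matches home. I'll release, rise clear and check.

>>> {"op": "step_arm", "data": {"targets": [[[0, 0, 0, 0, 0, 0, 0.4], [0, 0, 0, 0, 0, 0, 0.4], [0, 0, 0, 0, 0, 0, 0.4], [0, 0, 0.2, 0, 0, 0, 0.4], [0, 0, 0.4, 0, 0, 0, 0.4]]]}}

```text
t: 33.62
ee_pos: [506.0, -11.2, 290.1]
orientation: [-0.688, -3.064, 0.0]
ft_force: [0.5, 0.3, 0.0]
width: 35.3
grasp_force: 0.0
```

>>> {"op": "step_arm", "data": {"targets": [[[-0.3, 0.5, 0.6, 0, 0, 0, 0.4], [-0.5, 0.8, 0.3, 0, 0, 0, 0.4], [-0.5, 0.8, 0, 0, 0, 0, 0.4], [-0.4, 0.8, 0, 0, 0, 0, 0.4], [0, 0, 0, 0, 0, 0, 0.4]]]}}

```text
t: 34.25
ee_pos: [420.0, 135.5, 335.6]
orientation: [0.682, 3.066, 0.001]
ft_force: [0.6, 0.2, 0.4]
width: 35.3
grasp_force: 0.0
```

```bash
python3 - <<'E'
from h import *
n=grab('side','pics/s7.png');t=grab('top','pics/t7.png')
b=cv2.imread('pics/s3.png');a=cv2.imread('pics/side0.png')
f=lambda I,x,y:cv2.resize(I[y:y+65,x:x+65],None,fx=6,fy=6,interpolation=2)
cv2.imwrite('pics/c7.png',np.hstack([f(n['pixels'][...,::-1],215,200),f(a,215,200)]))
for I in (a,cv2.imread('pics/s7.png')):
    v=cv2.cvtColor(I,cv2.COLOR_BGR2HSV);q=np.zeros(v.shape[:2],np.uint8);q[214:228,233:250]=v[214:228,233:250,2]<150
    k,l,s,ce=cv2.connectedComponentsWithStats(q);i=1+np.argmax(s[1:,4]);print(s[i],ce[i],onz(n,*ce[i],84))
E
```

```text
[235 217  13   9  73] [241.24657534 220.90410959] [505.65800142 -11.56698043  84.        ]
[235 217  13   9  71] [241.45070423 220.66197183] [506.28562995 -10.59930771  84.        ]
```

View pics/c7.png

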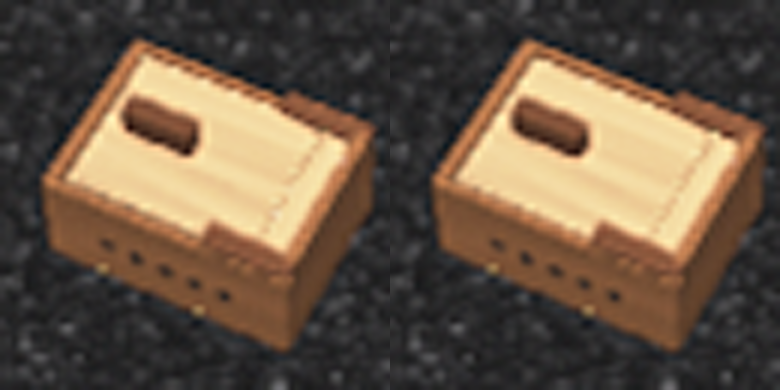

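The lid looks the same now (left) as at the start (right): the pull is within about 1 mm of its first place and the front lip is fully visible. The arm is clear, so I'll hand in.

```bash
python3 -c "
from workcell import ctrl
print(ctrl.close_job())"
```

```text
the job is handed in; nothing more can be done
None
```

The garlic is in the keeper and the lid is home behind the lip, its pull within about 1 mm of where it started; I handed the job in at about 34 s, but no verdict came back.

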